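# Unstack the washed lids and close the bun jars

## Robot

A 7-joint arm with a two-finger parallel gripper is mounted at the origin on a cart in front of the work surface, level with it; the furniture and walls round the work are solid. World frame = base frame: x ahead of the robot, y to its left, z up, the work surface at z = 0. Lengths are in mm, angles in rad, forces in N, time in s.
With the tool pointing down it reaches from about 425 to 875 mm from the base axis. Payload 8.4 kg.
Tool frame: the origin (TCP) lies at the very end of the fingers, on their centre line; the grasp point (between the pads) lies 19 mm behind it; z points along the fingers, y is the line along which they close (so a half turn about z gives the same grasp; the last joint's range is limited). The gripper opens to 85 mm and grips with 20 to 120 N. Pads are 22 mm wide; open, the fingers measure 114 mm over their backs; the gripper's body (76 mm by 85 mm) begins 54 mm behind the grasp point. The pads swing forward as they close: fully open they stand 13 mm farther back than shut.
Start: joints at [1.109, 0.333, 0.04, 1.465, -0.013, 1.343, -0.059], TCP at [230.657, -607.669, 231.308] pointing down, gripper open.
Joint ranges: [-2.58, 2.58], [-0.38, 2.09], [-1.3, 1.39], [0.25, 2.4], [-1.5, 4.64], [0.08, 2.09], [-2.65, 2.65]. Speed limits (rad/s): [2.22, 2.22, 2.79, 2.79, 3.14, 3.14, 3.14].

## Interface

Orientations are given as a 3x3 rotation matrix whose columns are the frame's x, y, z axes.
In Python, from plant import status, vision, sign_off, spotter gives the robot as it stands.
- The arm moves only by the shell command python3 -m jog 'ROWS' [FORCE]. ROWS is JSON, a list of rows, each a list of 7 numbers: the closure, from -1 (fully open) to 1 (shut), then the shift along the tool's x, y, z each as a share of 10 cm, from -1 to 1, then the turn, a rotation vector about the tool's x, y, z each as a share of 30 degrees, from -1 to 1. A call has 1 to 12 rows; each row is the pose to reach, as a shift and turn from the pose commanded when the call began, along the tool's axes at that moment; what a row does not reach only later rows make up. A row lasts 1/10 s, in which the tool goes at most 50 mm and 8.59 degrees, less where a joint would pass 70% of its speed; a pose out of reach is approached as far as the arm can. A call with a number of a shift or a turn outside -1 to 1 is refused whole. A call with a gripper value outside its range is refused whole. The fingers move at their own pace and stop on an object; FORCE is the grip in N (left out, the last holds). Time passes only in rows, so rows that repeat a pose let the fingers close. It gives the time, the measured TCP pose, the force, the opening and the grip force at its end, in the units of the state.
- status.get_obs(): the state, without advancing time (a new reading comes with each control period).
- vision.grab_frame(name): name is "scene" or "side" or "wrist"; returns a dict with "image" (420x560x3 uint8, blue, green, red), "intrinsics" (3x3 intrinsics, pixels), "world_from_camera" (4x4, takes a point from camera to world coordinates). Camera axes: x right, y up, looking along -z (the intrinsics and any distortion apply to the point x, -y, -z); pixel columns grow to the right and rows downward; lengths in mm; the calibration is good to about 2 mm. A picture is of the moment at which its call begins. There is no depth.
- sign_off(): hands the job in; it is judged then, once.
Trained networks look in a picture, given as the dict that the camera call returned (one of the last four; its "shot" number tells which), for a name from the list of things; names that differ only in an ending like _2 or _b are one class to them, and where a whole thing is asked for, a point or a joint stands for the part that bears it (a point fixed in the world has none). Each returns a list of dicts, best first, with "p" (0 to 1); they miss things now and then, are a little off and sometimes report something else, mostly with a low value. They report only what shows in the picture. A call takes as long as a camera call.
- spotter.search_frame(picture, query): "location" ([x, y, z] in mm, in the coordinates of the camera as it stood for that picture, good to about 4 mm: the middle of the surface that is visible of it).
- spotter.outline_of(picture, query): "region" (420x560 bool, what is visible of it).
The state is a dict: "clock": time; "joint_positions": joint angles; "joint_vel": joint speeds; "tau": joint torques, N m; "tool_pos": TCP position; "tcp_rot": TCP orientation; "contact_force": force on the tool from outside, world axes, zero at the start; "torque": the same for the moment, N m; "opening": finger opening in mm; "gripper_force": force on a finger pad.
Only numpy, scipy, OpenCV 4.12 (cv2) and the standard library are available. Lean on these libraries where they do the work, as an engineer would, in place of code of your own. Each camera call takes 0.05 s, during which the arm holds its last target. There are 200 camera calls.

## Task

The bun jars have been refilled and their washed lids are piled up on the draining stand. Take the pile apart and close every jar with its own lid, the one of its size and colour, seated level and fully down on the rim. Leave the jars standing where they are and do not disturb the tamper in front of the grinder or the small cup beside the jars.

Things in the scene. Friction and masses are not known exactly. Their poses are not given: they have to be found in the camera images.
- lid_green: Wooden lid, green edge bead and knob dot, 76 mm across; at first top of the pile on a dark wooden draining stand (d 122, 20 high). Disc 10 thick; round knob on top, d 24, 16 high; below, a white hollow plug, outer d 64, 18 deep, foot rounded 4. Plugs clear the knob below and stand on the next disc: lids 28 mm apart. Origin: centre of plug's foot, z up; disc top +28, knob top +44. 58 to 113 g.
- lid_yellow: Wooden lid, yellow edge bead and knob dot, 88 mm across; at first second from top on a dark wooden draining stand (d 122, 20 high). Disc 10 thick; round knob on top, d 24, 16 high; below, a white hollow plug, outer d 76, 18 deep, foot rounded 4. Plugs clear the knob below and stand on the next disc: lids 28 mm apart. Origin: centre of plug's foot, z up; disc top +28, knob top +44. 77 to 151 g.
- lid_red: Wooden lid, red edge bead and knob dot, 100 mm across; at first third from top on a dark wooden draining stand (d 122, 20 high). Disc 10 thick; round knob on top, d 24, 16 high; below, a white hollow plug, outer d 88, 18 deep, foot rounded 4. Plugs clear the knob below and stand on the next disc: lids 28 mm apart. Origin: centre of plug's foot, z up; disc top +28, knob top +44. 100 to 195 g.
- lid_blue: Wooden lid, blue edge bead and knob dot, 112 mm across; at first bottom of the pile on a dark wooden draining stand (d 122, 20 high). Disc 10 thick; round knob on top, d 24, 16 high; below, a white hollow plug, outer d 100, 18 deep, foot rounded 4. Plugs clear the knob below and stand on the next disc: lids 28 mm apart. Origin: centre of plug's foot, z up; disc top +28, knob top +44. 125 to 245 g.
- jar_green: Open straight glass jar with a double green band at the neck, 76 mm across, 76 high, mouth d 68 (wall 4; 2 mm play round its own lid's plug), buns inside, clear of the plug. Stands loose, about 0.75 kg. Origin: centre of underside, z up; rim at +76. With its lid down, the disc lies on the rim and the lid's origin is 58 mm above the jar's.
- jar_yellow: Open straight glass jar with a double yellow band at the neck, 88 mm across, 80 high, mouth d 80 (wall 4; 2 mm play round its own lid's plug), buns inside, clear of the plug. Stands loose, about 0.75 kg. Origin: centre of underside, z up; rim at +80. With its lid down, the disc lies on the rim and the lid's origin is 62 mm above the jar's.
- jar_red: Open straight glass jar with a double red band at the neck, 100 mm across, 84 high, mouth d 92 (wall 4; 2 mm play round its own lid's plug), buns inside, clear of the plug. Stands loose, about 0.75 kg. Origin: centre of underside, z up; rim at +84. With its lid down, the disc lies on the rim and the lid's origin is 66 mm above the jar's.
- jar_blue: Open straight glass jar with a double blue band at the neck, 112 mm across, 88 high, mouth d 104 (wall 4; 2 mm play round its own lid's plug), buns inside, clear of the plug. Stands loose, about 0.75 kg. Origin: centre of underside, z up; rim at +88. With its lid down, the disc lies on the rim and the lid's origin is 70 mm above the jar's.
- tamper: Bystander: a coffee tamper with a dark wooden knob, standing in front of the tall red coffee grinder (solid, like all furniture), 58 mm across and 86 mm high; origin at the centre of its underside.
- small_cup: Bystander: a small white coffee cup beside the jars, 82 x 60 mm with its handle and 58 mm high; origin at the centre of its underside.

How it is judged:
By the outcome, as a careful person would: the job done as asked, in the order asked, and still so for the second after the job is handed in, with the robot touching nothing.
It also fails if it takes over 106 s, if anything falls off the work surface, if the arm or the gripper's body presses on something with over 40 N, if the wrist force passes 120 N, or if a joint passes its speed limit or range.

## Working session

There is one attempt and no reset: what is moved stays moved. The work goes in short steps, Python scripts to look and compute and a shell command to move; the robot and the scene stay as the last step left them, time stands still between calls to the robot, and variables do not carry over. Pictures are saved under pics/ and viewed, at most 14 in all, crops included, and the job is handed in when it is done.

```bash
ls; mkdir -p pics; cat > h.py <<'E'
import numpy as np, cv2
from plant import status, vision, spotter
def find(pic,q,n=2):
    r=spotter.search_frame(pic,q); T=np.array(pic["world_from_camera"])
    return [(round(d["p"],2),np.round(T[:3,:3]@np.array(d["location"])+T[:3,3],1).tolist()) for d in r[:n]]
def proj(pic,P):
    T=np.array(pic["world_from_camera"]);K=np.array(pic["intrinsics"])
    c=(np.atleast_2d(P)-T[:3,3])@T[:3,:3]; c=c*[1,-1,-1]; u=c@K.T
    return u[:,:2]/u[:,2:]
def ray(pic,uv,z):
    T=np.array(pic["world_from_camera"]);K=np.array(pic["intrinsics"])
    d=np.linalg.inv(K)@[uv[0],uv[1],1]; d=T[:3,:3]@(d*[1,-1,-1]); o=T[:3,3]
    return o+d*(z-o[2])/d[2]
E
python3 - <<'E'
from h import *
o=status.get_obs(); print({k:np.round(v,3).tolist() for k,v in o.items()})
names="lid_green lid_yellow lid_red lid_blue jar_green jar_yellow jar_red jar_blue tamper small_cup".split()
for c in ["scene","side"]:
    p=vision.grab_frame(c); cv2.imwrite(f"pics/{c}0.png",p["image"]); print(c,p.keys(),np.round(p["world_from_camera"],2).tolist(),np.array(p["intrinsics"]).round(1).tolist())
    for n in names: print(n,find(p,n))
p=vision.grab_frame("wrist"); cv2.imwrite("pics/wrist0.png",p["image"])
E
```

```text
pics
{'clock': 0.0, 'joint_positions': [1.109, 0.334, 0.04, 1.466, -0.013, 1.343, -0.059], 'joint_vel': [-0.002, 0.002, -0.001, -0.003, 0.001, 0.001, -0.0], 'tau': [-0.0, -65.856, 1.365, -40.556, 0.017, 0.013, -0.0], 'tool_pos': [230.463, -607.259, 230.413], 'tcp_rot': [[0.935, 0.355, -0.001], [0.355, -0.935, 0.002], [-0.0, -0.002, -1.0]], 'contact_force': [0.1, -0.343, -0.24], 'torque': [-0.048, -0.038, -0.025], 'gripper_force': 0.0, 'opening': 85.283}
scene dict_keys(['image', 'intrinsics', 'world_from_camera', 'shot']) [[-0.76, 0.5, -0.41, 80.57], [-0.65, -0.59, 0.49, 800.39], [-0.0, 0.64, 0.77, 931.06], [0.0, 0.0, 0.0, 1.0]] [[522.6, 0.0, 275.0], [0.0, 522.6, 212.4], [0.0, 0.0, 1.0]]
lid_green [(0.96, [440.9, 288.3, 129.6])]
lid_yellow [(0.73, [420.0, 311.5, 101.4])]
lid_red [(0.95, [417.3, 314.8, 73.1]), (0.58, [593.4, 343.5, 47.4])]
lid_blue [(0.56, [425.9, 318.5, 45.5])]
jar_green [(0.75, [593.9, 340.3, 48.5])]
jar_yellow [(0.89, [456.9, 418.4, 40.9])]
jar_red [(0.69, [447.8, 138.7, 48.3])]
jar_blue [(0.78, [604.6, 211.0, 54.7])]
tamper [(0.71, [453.5, -34.6, 21.3]), (0.64, [423.0, 319.0, 42.9])]
small_cup [(0.96, [544.0, 554.1, 53.1])]
side dict_keys(['image', 'intrinsics', 'world_from_camera', 'shot']) [[-0.96, 0.2, -0.2, 291.7], [-0.29, -0.68, 0.68, 1055.16], [-0.0, 0.71, 0.71, 943.13], [0.0, 0.0, 0.0, 1.0]] [[444.6, 0.0, 281.5], [0.0, 444.6, 214.5], [0.0, 0.0, 1.0]]
lid_green [(0.67, [445.2, 289.8, 130.1])]
lid_yellow [(0.8, [435.5, 313.1, 106.3])]
lid_red [(0.65, [434.7, 318.9, 77.0])]
lid_blue [(0.64, [446.0, 323.1, 44.2])]
jar_green [(0.74, [594.4, 346.9, 43.9])]
jar_yellow [(0.8, [459.0, 427.4, 47.9])]
jar_red [(0.7, [449.4, 116.5, 58.4]), (0.43, [460.5, 426.1, 47.0])]
jar_blue [(0.87, [600.1, 214.8, 63.8])]
tamper [(0.77, [455.1, -40.1, 23.9])]
small_cup []
```

View pics/scene0.png

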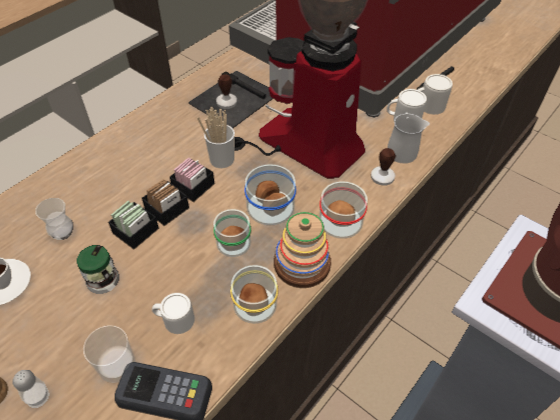

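View pics/side0.png

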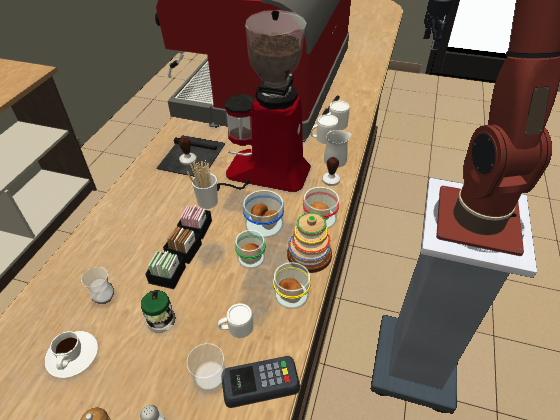

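The scene view shows the pile at about (303,245) with green on top. The jars are red (343,208), blue (270,193), green (233,231) and yellow (254,293). The tamper is at (384,165) and the cup at (177,312). The tall grinder stands at about (325,120), close behind the red and blue jars. The side view agrees.

```bash
cat >> h.py <<'E'
from scipy.optimize import minimize
def cyl(x,y,z0,z1,r):
    a=np.linspace(0,2*np.pi,60); c=np.c_[x+r*np.cos(a),y+r*np.sin(a)]
    return np.vstack([np.c_[c,np.full(60,z0)],np.c_[c,np.full(60,z1)]])
def fitcyl(obs,r,z0,z1,x0):
    def cost(v):
        s=0
        for pic,m in obs:
            im=np.zeros(m.shape,np.uint8); h=cv2.convexHull(proj(pic,cyl(v[0],v[1],z0,z1,r)).astype(np.float32))
            cv2.fillConvexPoly(im,np.round(h*16).astype(np.int32),255,cv2.LINE_AA,4); a=im/255.
            s+=1-np.minimum(a,m).sum()/np.maximum(a,m).sum()
        return s
    b=minimize(cost,x0,method="Nelder-Mead",options=dict(initial_simplex=np.array(x0)+[[0,0],[12,0],[0,12]],xatol=.1,fatol=1e-5))
    return b.x.round(1).tolist(),round(b.fun/len(obs),3)
JARS=dict(green=(38,76),yellow=(44,80),red=(50,84),blue=(56,88))
E
python3 - <<'E'
from h import *
G=dict(green=(594,344),yellow=(458,423),red=(455,130),blue=(610,212))
P=[vision.grab_frame(c) for c in ["scene","side"]]
for c,(r,h) in JARS.items():
    o=[]
    for p in P:
        q=spotter.outline_of(p,"jar_"+c); 
        q=[k for k in q if abs(np.argwhere(k["region"]).mean(0)[::-1]-proj(p,[*G[c],h/2])[0]).max()<25]
        if q: o.append((p,q[0]["region"].astype(float)))
    print(c,[fitcyl([k],r,0,h,G[c]) for k in o],fitcyl(o,r,0,h,G[c]))
for c,z in [("scene",0),("side",0)]:
    p=P[c=="side"]
    for uv in ([(260,133),(360,171),(366,150)],[(227,166),(305,187),(310,168)])[c=="side"]: print(c,ray(p,uv,0).round())
s=P[0]; print("stack",ray(s,(306,223),155),ray(P[1],(312,217),155))
E
```

```text
green [([597.8, 334.7], np.float64(0.092)), ([597.9, 331.0], np.float64(0.136))] ([597.5, 334.6], np.float64(0.116))
yellow [([459.5, 419.1], np.float64(0.067))] ([459.5, 419.1], np.float64(0.067))
red [([453.1, 130.8], np.float64(0.083)), ([451.8, 125.1], np.float64(0.298))] ([451.7, 132.3], np.float64(0.194))
blue [([604.9, 201.3], np.float64(0.078)), ([603.7, 198.4], np.float64(0.115))] ([603.9, 201.2], np.float64(0.099))
scene [791.  23.   0.]
scene [508. -31.   0.]
scene [ 539. -104.    0.]
side [807. -22.   0.]
side [527.   7.   0.]
side [535. -92.   0.]
stack [437.32362151 288.22081468 155.        ] [443.57384479 283.61321548 155.        ]
```

```bash
python3 -m jog '[[-1,0.5,-0.4,-0.5,0,0,0],[-1,0.9,-0.9,-0.9,0,0,0],[-1,1,-1,-1,0,0,0],[-1,1,-1,-1,0,0,0],[-1,1,-1,-1,0,0,0]]'
```

```text
clock: 2.15
tool_pos: [291.1, -477.0, 334.3]
tcp_rot: [[0.933, 0.359, 0.003], [0.359, -0.933, -0.003], [0.002, 0.004, -1.0]]
contact_force: [0.6, -0.4, 0.8]
opening: 85.3
gripper_force: 0.0
```

```bash
R='tail -6'
python3 -m jog '[[-1,0.37,-0.27,0,0,0,0],[-1,0.74,-0.54,0,0,0,0],[-1,0.74,-0.54,0,0,0,0]]' >/dev/null
python3 -m jog '[[-1,0.37,-0.27,0,0,0,0],[-1,0.74,-0.54,0,0,0,0],[-1,0.74,-0.54,0,0,0,0]]' >/dev/null
python3 -m jog '[[-1,0.37,-0.27,0,0,0,0],[-1,0.74,-0.54,0,0,0,0],[-1,0.74,-0.54,0,0,0,0],[-1,0.74,-0.54,0,0,0,0]]' | head -2
python3 -m jog '[[-1,0.16,-0.4,0,0,0,0],[-1,0.28,-0.74,0,0,0,0],[-1,0.28,-0.74,0,0,0,0]]' >/dev/null
python3 -m jog '[[-1,0.16,-0.4,0,0,0,0],[-1,0.28,-0.74,0,0,0,0],[-1,0.28,-0.74,0,0,0,0],[-1,0.28,-0.74,0,0,0,0]]'
```

```text
clock: 3.15
tool_pos: [438.8, -248.9, 330.4]
clock: 3.85
tool_pos: [438.4, -92.0, 331.2]
tcp_rot: [[0.935, 0.354, -0.0], [0.354, -0.935, -0.001], [-0.0, 0.0, -1.0]]
contact_force: [0.0, -0.5, 0.0]
opening: 85.2
gripper_force: 0.0
```

```bash
python3 -m jog '[[-1,0.18,-0.45,0,0,0,0],[-1,0.34,-0.9,0,0,0,0],[-1,0.34,-0.9,0,0,0,0]]' >/dev/null
python3 -m jog '[[-1,0.18,-0.45,0,0,0,0],[-1,0.34,-0.9,0,0,0,0],[-1,0.34,-0.9,0,0,0,0]]' >/dev/null
python3 -m jog '[[-1,0.18,-0.45,0,0,0,0],[-1,0.34,-0.9,0,0,0,0],[-1,0.34,-0.9,0,0,0,0]]' >/dev/null
python3 -m jog '[[-1,0.18,-0.45,0,0,0,0],[-1,0.34,-0.9,0,0,0,0],[-1,0.34,-0.9,0,0,0,0],[-1,0.34,-0.9,0,0,0,0],[-1,0.34,-0.9,0,0,0,0]]'
python3 - <<'E'
from h import *
p=vision.grab_frame("wrist"); cv2.imwrite("pics/w1.png",p["image"]); print(np.round(p["world_from_camera"],3).tolist(),np.round(p["intrinsics"],1).tolist())
for n in ["lid_green","lid_yellow","jar_green","jar_yellow","jar_red","jar_blue"]: print(n,find(p,n))
E
```

```text
clock: 5.25
tool_pos: [439.5, 292.3, 330.9]
tcp_rot: [[0.936, 0.352, -0.001], [0.352, -0.936, -0.001], [-0.001, 0.001, -1.0]]
contact_force: [0.1, 0.1, -0.3]
opening: 85.0
gripper_force: 0.0
[[0.352, 0.9, 0.258, 504.143], [-0.936, 0.338, 0.098, 317.207], [0.001, -0.276, 0.961, 472.98], [0.0, 0.0, 0.0, 1.0]] [[309.4, 0.0, 277.1], [0.0, 309.4, 214.8], [0.0, 0.0, 1.0]]
lid_green [(0.67, [450.7, 280.7, 134.0])]
lid_yellow [(0.59, [474.5, 306.0, 103.9])]
jar_green [(0.58, [598.0, 334.9, 43.2])]
jar_yellow [(0.82, [462.0, 423.9, 43.8])]
jar_red [(0.73, [450.9, 127.3, 43.8]), (0.25, [489.1, 287.1, 49.2])]
jar_blue [(0.63, [608.3, 198.4, 54.6])]
```

View pics/w1.png

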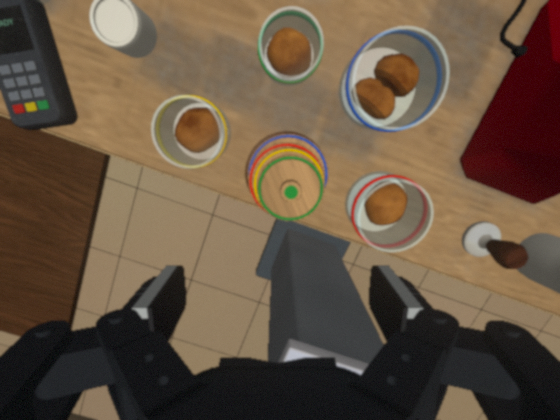

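The wrist view shows everything from above. The green lid's dot is at (291,192), and the jar rims are green (290,45), blue (395,80), yellow (190,130) and red (393,212).

```bash
cat > m.py <<'E'
from h import *
import sys
G=dict(green=(598,335),yellow=(459,419),red=(452,130),blue=(604,201))
p=vision.grab_frame("wrist")
for c in sys.argv[1:]:
    r,h=JARS[c]; q=spotter.outline_of(p,"jar_"+c)
    q=[k for k in q if abs(np.argwhere(k["region"]).mean(0)[::-1]-proj(p,[*G[c],h/2])[0]).max()<30]
    if q: print("jar",c,fitcyl([(p,q[0]["region"].astype(float))],r,0,h,G[c]))
E
python3 m.py green yellow red blue
python3 - <<'E'
from h import *
p=vision.grab_frame("wrist"); im=cv2.cvtColor(p["image"],cv2.COLOR_BGR2HSV)
m=cv2.inRange(im,(40,110,50),(85,255,255)); m[:,:230]=0;m[:,345:]=0;m[:140]=0;m[240:]=0
n,l,s,ct=cv2.connectedComponentsWithStats(m)
for i in range(1,n):
    if s[i,4]>15: print(s[i],ct[i],ray(p,ct[i],148).round(1))
d=l[192,291]; pts=np.argwhere((m>0)&(l!=d))[:,::-1].astype(np.float32)
e=cv2.fitEllipse(cv2.convexHull(pts)); print(e,ray(p,e[0],129).round(1))
E
```

```text
jar green ([595.0, 333.5], np.float64(0.05))
jar yellow ([458.4, 416.4], np.float64(0.053))
jar red ([452.3, 132.5], np.float64(0.055))
jar blue ([601.5, 202.2], np.float64(0.037))
[261 156  64  64 488] [291.94057377 187.14959016] [449.5 282.4 148. ]
[287 185  13  13 137] [293.21167883 191.21167883] [445.9 279.6 148. ]
((292.55096435546875, 187.46298217773438), (63.541751861572266, 64.53360748291016), 68.92342376708984) [446.4 279.5 129. ]
```

```bash
python3 -m jog '[[-1,0.015,0.14,0.4,0,0,0],[-1,0.015,0.14,0.8,0,0,0],[-1,0.015,0.14,1,0,0,0],[-1,0.015,0.14,1,0,0,0]]' |head -2
python3 -m jog '[[-1,0,0,0.3,0,0,0],[-1,0,0,0.5,0,0,0],[-1,0,0,0.5,0,0,0],[-1,0,0,0.5,0,0,0]]' |head -2
python3 - <<'E'
from h import *
p=vision.grab_frame("wrist"); cv2.imwrite("pics/w2.png",p["image"])
E
```

```text
clock: 6.3
tool_pos: [443.1, 280.9, 228.7]
clock: 6.7
tool_pos: [444.8, 282.7, 182.9]
```

View pics/w2.png

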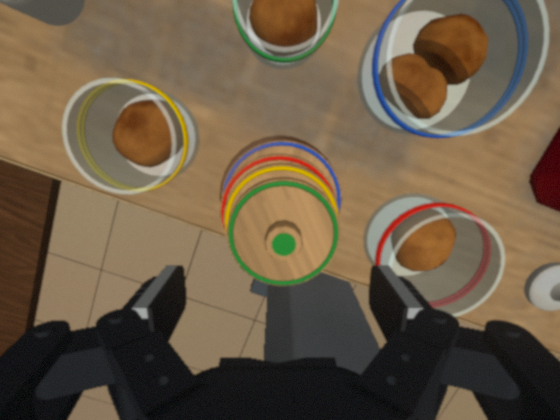

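The wrist view shows the green dot at (284,243), about centred between the fingers, with the fingers clear of the jars.

```bash
cat > lid.py <<'E'
from h import *
import sys
# usage: lid.py colour ztop(disc) x y : bead circle and dot
c=sys.argv[1]; zt=float(sys.argv[2]); x,y=map(float,sys.argv[3:5]); cam=sys.argv[5] if len(sys.argv)>5 else "wrist"
R=dict(green=[(40,110,50),(85,255,255)],yellow=[(20,140,120),(34,255,255)],red=[(0,170,90),(6,255,255)],blue=[(105,110,60),(130,255,255)])[c]
r=JARS[c][0]
p=vision.grab_frame(cam); im=cv2.cvtColor(p["image"],cv2.COLOR_BGR2HSV); m=cv2.inRange(im,*R)
def pts(z,f):
    v,u=np.nonzero(m); W=np.array([ray(p,(a,b),z)[:2] for a,b in zip(u,v)]); d=np.hypot(*(W-[x,y]).T); return W[f(d)]
W=pts(zt-5,lambda d:(d>r-9)&(d<r+9))
from scipy.optimize import least_squares
if len(W)>10:
    s=least_squares(lambda q:np.hypot(W[:,0]-q[0],W[:,1]-q[1])-q[2],[x,y,r],loss="soft_l1"); print("bead",s.x.round(1),len(W),"r",r)
D=pts(zt+16,lambda d:d<14)
if len(D)>5: print("dot",D.mean(0).round(1),len(D))
o=status.get_obs(); print("tcp",o["tool_pos"].round(1) if hasattr(o["tool_pos"],"round") else o["tool_pos"],o["clock"])
E
python3 lid.py green 132 446 280; python3 lid.py yellow 104 446 282;python3 lid.py red 76 446 282;python3 lid.py blue 48 446 282; python3 m.py green yellow red blue
```

```text
bead [444.2 278.8  35.7] 1381 r 38
dot [445.7 279.5] 417
tcp [445.1 282.8 183.2] 6.8
bead [444.  279.5  41.9] 925 r 44
tcp [445.1 282.7 183.1] 6.85
bead [441.8 280.5  48.2] 475 r 50
tcp [445.  282.6 182.8] 6.9
bead [446.5 279.9  54. ] 251 r 56
tcp [444.9 282.4 182.5] 6.95
jar yellow ([458.1, 417.2], np.float64(0.035))
jar blue ([602.2, 203.1], np.float64(0.027))
```

```bash
python3 -m jog '[[-1,-0.01,0.03,0.2,0,0,0],[-1,-0.01,0.03,0.4,0,0,0],[-1,-0.01,0.03,0.48,0,0,0],[-1,-0.01,0.03,0.48,0,0,0],[1,-0.01,0.03,0.48,0,0,0],[1,-0.01,0.03,0.48,0,0,0],[1,-0.01,0.03,0.48,0,0,0],[1,-0.01,0.03,0.48,0,0,0],[1,-0.01,0.03,0.48,0,0,0],[1,-0.01,0.03,0.48,0,0,0]]' 50
```

```text
clock: 8.2
tool_pos: [444.8, 279.0, 133.8]
tcp_rot: [[0.935, 0.355, 0.001], [0.355, -0.935, 0.0], [0.001, 0.0, -1.0]]
contact_force: [-0.2, -1.7, 3.0]
opening: 21.8
gripper_force: 48.8
```

```bash
python3 -m jog '[[1,0,0,-0.1,0,0,0],[1,0,0,-0.3,0,0,0],[1,0,0,-0.6,0,0,0],[1,0,0,-0.9,0,0,0],[1,0,0,-0.9,0,0,0]]'
python3 - <<'E'
from h import *
p=vision.grab_frame("wrist"); cv2.imwrite("pics/w3.png",p["image"])
p=vision.grab_frame("side"); cv2.imwrite("pics/s3.png",cv2.resize(p["image"][150:330,200:400],None,fx=3,fy=3))
E
python3 lid.py yellow 104 446 280
```

```text
clock: 8.7
tool_pos: [445.8, 280.4, 227.6]
tcp_rot: [[0.935, 0.355, 0.005], [0.355, -0.935, 0.003], [0.006, -0.0, -1.0]]
contact_force: [-0.6, 0.9, -1.1]
opening: 21.6
gripper_force: 49.0
bead [444.6 279.8  41.4] 699 r 44
tcp [444.2 278.6 223. ] 8.85
```

View pics/w3.png

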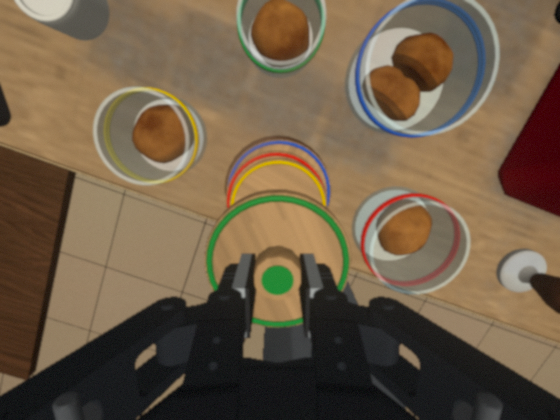

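The green lid is held level, its dot at (278,280) centred between the fingers. The yellow lid remains on the pile.

```bash
python3 m.py green red yellow blue; python3 lid.py green 222.5 444.5 279; python3 - <<'E'
from h import *
p=vision.grab_frame("scene")
for c,g in dict(green=(596,334),yellow=(458,417),red=(452,131),blue=(603,202)).items():
    for k in spotter.outline_of(p,"jar_"+c)[:1]: print(c,fitcyl([(p,k["region"].astype(float))],JARS[c][0],0,JARS[c][1],g))
E
```

```text
jar green ([597.7, 334.7], np.float64(0.034))
jar red ([451.6, 132.0], np.float64(0.04))
jar yellow ([458.3, 416.9], np.float64(0.05))
jar blue ([602.1, 202.4], np.float64(0.025))
bead [443.9 279.   35.5] 1891 r 38
dot [446.2 280. ] 729
tcp [444.2 278.7 222.7] 9.15
green ([599.4, 333.6], np.float64(0.116))
yellow ([459.3, 418.7], np.float64(0.08))
red ([452.8, 129.5], np.float64(0.152))
blue ([605.4, 202.6], np.float64(0.137))
```

```bash
python3 -m jog '[[1,0.3,0,0,0,0,0],[1,0.7,0.01,0,0,0,0],[1,0.82,0.01,0,0,0,0],[1,0.82,0.01,0,0,0,0]]' |head -2
python3 -m jog '[[1,0.4,0.01,0.2,0,0,0],[1,0.81,0.01,0.5,0,0,0],[1,0.81,0.01,0.8,0,0,0],[1,0.81,0.01,0.98,0,0,0],[1,0.81,0.01,0.98,0,0,0],[1,0.81,0.01,0.98,0,0,0]]'
python3 - <<'E'
from h import *
p=vision.grab_frame("wrist"); cv2.imwrite("pics/w4.png",p["image"])
p=vision.grab_frame("scene"); cv2.imwrite("pics/s4.png",cv2.resize(p["image"][150:330,150:390],None,fx=3,fy=3))
print(status.get_obs()["tool_pos"])
E
```

```text
clock: 9.8
tool_pos: [522.5, 307.3, 222.4]
clock: 10.4
tool_pos: [597.0, 335.2, 127.0]
tcp_rot: [[0.935, 0.356, 0.001], [0.356, -0.935, 0.0], [0.001, -0.0, -1.0]]
contact_force: [0.7, 0.5, 0.3]
opening: 21.7
gripper_force: 49.3
[597.83260329 335.45922045 127.99257377]
```

View pics/s4.png

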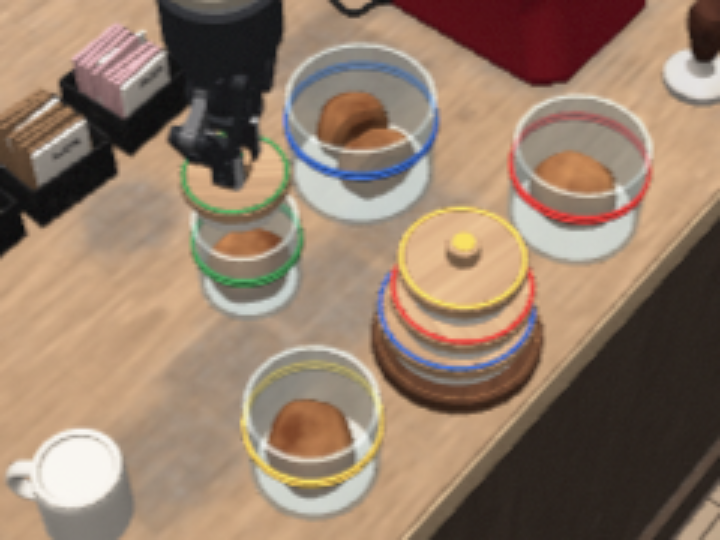

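The green lid hovers level over its jar, disc at about (235,178) in the crop. I'll lower it gently.

```bash
python3 -m jog '[[1,0,-0,0.12,0,0,0],[1,0,0,0.2,0,0,0],[1,0,0,0.25,0,0,0],[1,0,0,0.3,0,0,0],[1,0,0,0.3,0,0,0]]'
```

```text
clock: 11.0
tool_pos: [597.0, 334.7, 94.3]
tcp_rot: [[0.935, 0.355, -0.001], [0.355, -0.935, -0.001], [-0.002, -0.0, -1.0]]
contact_force: [-0.4, -0.4, -1.8]
opening: 21.9
gripper_force: 49.2
```

```bash
python3 -m jog '[[1,0,0,0.04,0,0,0],[1,0,0,0.08,0,0,0],[1,0,0,0.08,0,0,0]]'
```

```text
clock: 11.3
tool_pos: [597.5, 335.4, 88.5]
tcp_rot: [[0.935, 0.355, 0.001], [0.355, -0.935, 0.0], [0.001, -0.0, -1.0]]
contact_force: [-4.9, -2.4, 8.2]
opening: 21.9
gripper_force: 50.3
```

```bash
python3 -m jog '[[-1,0,0,0,0,0,0],[-1,0,0,0,0,0,0],[-1,0,0,0,0,0,0],[-1,0,0,0,0,0,0],[-1,0,0,-0.2,0,0,0],[-1,0,0,-0.6,0,0,0],[-1,0,0,-1,0,0,0],[-1,0,0,-1,0,0,0]]'|grep -v rot
python3 -m jog '[[-1,-0.4,-0.01,0,0,0,0],[-1,-0.82,-0.01,0,0,0,0],[-1,-0.82,-0.01,0,0,0,0]]' |head -2
python3 -m jog '[[-1,-0.4,-0.01,0,0,0,0],[-1,-0.82,-0.01,0,0,0,0],[-1,-0.82,-0.01,0,0,0,0],[-1,-0.82,-0.01,0,0,0,0]]' |head -2
python3 lid.py yellow 104 445 280; python3 lid.py green 86 597.5 334.5 scene
python3 - <<'E'
from h import *
p=vision.grab_frame("wrist"); cv2.imwrite("pics/w5.png",p["image"])
E
```

```text
clock: 12.1
tool_pos: [599.5, 337.0, 193.7]
contact_force: [0.2, 1.3, 0.8]
opening: 85.2
gripper_force: 0.0
clock: 12.4
tool_pos: [515.5, 305.7, 186.2]
clock: 12.8
tool_pos: [443.8, 278.1, 187.7]
bead [444.3 279.8  41.8] 1764 r 44
dot [445.5 280.2] 373
tcp [444.6 278.4 187.8] 12.85
bead [599.  333.6  35.3] 19 r 38
dot [596.3 336.3] 24
tcp [444.8 278.6 187.7] 12.9
```

View pics/w5.png

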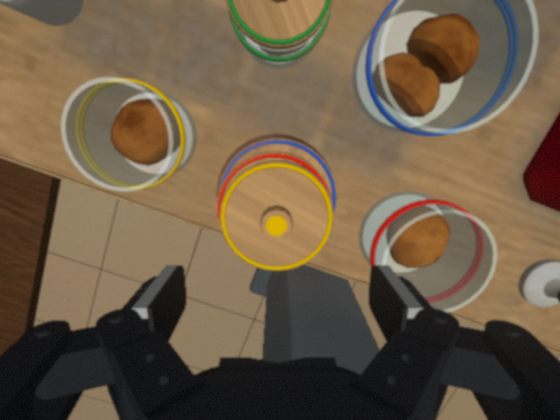

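The green lid sits on its jar at (280,20). The yellow dot is at (276,225), centred between the fingers.

```bash
python3 -m jog '[[-1,0.01,-0.01,0.3,0,0,0],[-1,0.01,-0.01,0.6,0,0,0],[-1,0.01,-0.01,0.82,0,0,0],[-1,0.01,-0.01,0.82,0,0,0],[1,0.01,-0.01,0.82,0,0,0],[1,0.01,-0.01,0.82,0,0,0],[1,0.01,-0.01,0.82,0,0,0],[1,0.01,-0.01,0.82,0,0,0],[1,0.01,-0.01,0.82,0,0,0],[1,0.01,-0.01,0.82,0,0,0]]' 50 | grep -v rot
python3 -m jog '[[1,0,0,-0.1,0,0,0],[1,0,0,-0.4,0,0,0],[1,0,0,-0.8,0,0,0],[1,0,0,-0.8,0,0,0],[1,0,0,-0.8,0,0,0]]' | grep -v rot
python3 lid.py yellow 184 445 280;python3 m.py yellow red;python3 lid.py red 76 445 280
```

```text
clock: 13.95
tool_pos: [444.7, 280.1, 106.1]
contact_force: [-0.1, -1.2, 6.0]
opening: 21.6
gripper_force: 48.7
clock: 14.45
tool_pos: [444.4, 280.0, 186.3]
contact_force: [0.8, 0.2, -1.5]
opening: 21.7
gripper_force: 49.1
bead [443.2 279.9  42.1] 2807 r 44
dot [445.3 280.8] 815
tcp [443.9 279.5 185.2] 14.5
jar yellow ([458.3, 417.2], np.float64(0.034))
jar red ([451.6, 132.4], np.float64(0.045))
bead [442.2 281.   47.8] 463 r 50
tcp [443.6 279.4 184.3] 14.7
```

```bash
python3 -m jog '[[1,0.15,-0.3,0,0,0,0],[1,0.31,-0.62,0,0,0,0],[1,0.31,-0.62,0,0,0,0]]' |head -2
python3 -m jog '[[1,0.2,-0.4,0.05,0,0,0],[1,0.31,-0.62,0.3,0,0,0],[1,0.31,-0.62,0.6,0,0,0],[1,0.31,-0.62,0.6,0,0,0],[1,0.31,-0.62,0.6,0,0,0]]' |head -2
python3 -m jog '[[1,0,0,0.1,0,0,0],[1,0,0,0.18,0,0,0],[1,0,0,0.22,0,0,0],[1,0,0,0.26,0,0,0],[1,0,0,0.26,0,0,0]]'
```

```text
clock: 15.0
tool_pos: [449.4, 353.3, 184.7]
clock: 15.5
tool_pos: [457.9, 417.0, 125.0]
clock: 16.0
tool_pos: [458.0, 417.4, 98.9]
tcp_rot: [[0.935, 0.355, -0.0], [0.355, -0.935, -0.0], [-0.001, 0.0, -1.0]]
contact_force: [-0.1, 0.5, -0.8]
opening: 21.8
gripper_force: 49.4
```

```bash
python3 -m jog '[[1,0,0,0.04,0,0,0],[1,0,0,0.08,0,0,0],[1,0,0,0.08,0,0,0]]'
python3 -m jog '[[-1,0,0,0,0,0,0],[-1,0,0,0,0,0,0],[-1,0,0,0,0,0,0],[-1,0,0,0,0,0,0],[-1,0,0,-0.2,0,0,0],[-1,0,0,-0.6,0,0,0],[-1,0,0,-0.8,0,0,0],[-1,0,0,-0.8,0,0,0]]'|grep -v rot
python3 -m jog '[[-1,-0.15,0.3,0,0,0,0],[-1,-0.31,0.62,0,0,0,0],[-1,-0.31,0.62,0,0,0,0]]' |head -2
python3 -m jog '[[-1,-0.15,0.3,0,0,0,0],[-1,-0.31,0.61,0,0,0,0],[-1,-0.31,0.61,0,0,0,0],[-1,-0.31,0.61,0,0,0,0]]' |head -2
python3 lid.py red 76 444 281; python3 lid.py yellow 90 458.5 417.5 
python3 lid.py yellow 90 458.5 417.5 scene; python3 m.py red
```

```text
clock: 16.3
tool_pos: [458.3, 418.1, 92.5]
tcp_rot: [[0.935, 0.355, 0.001], [0.355, -0.935, 0.0], [0.001, 0.0, -1.0]]
contact_force: [-2.7, -2.8, 10.3]
opening: 21.9
gripper_force: 50.7
clock: 17.1
tool_pos: [459.0, 419.3, 174.7]
contact_force: [0.0, 0.6, -0.3]
opening: 85.3
gripper_force: 0.0
clock: 17.4
tool_pos: [451.9, 343.7, 169.9]
clock: 17.8
tool_pos: [443.9, 280.0, 171.0]
bead [442.  281.1  47.9] 1215 r 50
dot [443.3 281.6] 276
tcp [443.7 281.1 171.2] 17.85
bead [458.5 419.9  42.7] 2992 r 44
dot [459.1 418.7] 488
tcp [443.5 281.7 171.2] 17.9
bead [460.8 417.9  41.4] 186 r 44
dot [458.9 420.1] 37
tcp [443.4 282.  171.3] 17.95
jar red ([452.6, 132.2], np.float64(0.156))
```

```bash
python3 -m jog '[[-1,0,0,0.3,0,0,0],[-1,0,0,0.6,0,0,0],[-1,0,0,0.8,0,0,0],[-1,0,0,0.93,0,0,0],[-1,0,0,0.93,0,0,0],[1,0,0,0.93,0,0,0],[1,0,0,0.93,0,0,0],[1,0,0,0.93,0,0,0],[1,0,0,0.93,0,0,0],[1,0,0,0.93,0,0,0],[1,0,0,0.93,0,0,0]]' 60 | grep -v rot
python3 -m jog '[[1,0,0,-0.1,0,0,0],[1,0,0,-0.4,0,0,0],[1,0,0,-0.8,0,0,0],[1,0,0,-0.9,0,0,0],[1,0,0,-0.9,0,0,0]]' | grep -v rot
python3 lid.py red 166 443 281;python3 m.py red blue;python3 lid.py blue 48 445 280
python3 - <<'E'
from h import *
p=vision.grab_frame("wrist"); cv2.imwrite("pics/w6.png",p["image"])
E
```

```text
clock: 19.15
tool_pos: [444.3, 280.8, 79.0]
contact_force: [-0.2, -0.4, 5.6]
opening: 21.3
gripper_force: 58.5
clock: 19.65
tool_pos: [444.6, 281.3, 170.2]
contact_force: [-0.2, 0.4, -1.6]
opening: 21.4
gripper_force: 58.9
bead [441.5 280.3  48.8] 2640 r 50
dot [443.5 281.4] 712
tcp [443.9 280.6 168.6] 19.7
jar red ([451.7, 132.5], np.float64(0.079))
jar blue ([603.9, 200.4], np.float64(0.022))
bead [446.8 280.   53.8] 233 r 56
tcp [443.1 280.3 167. ] 19.9
```

View pics/w6.png

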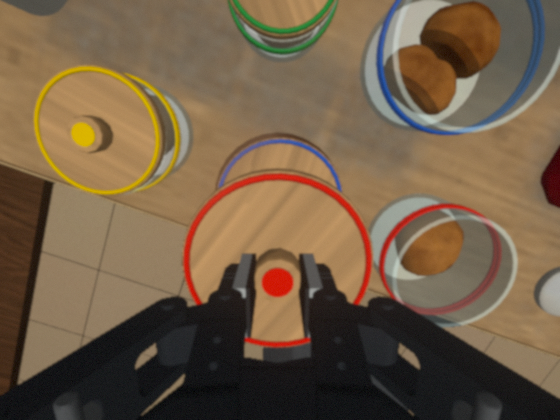

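The red lid is held level, dot at (278,283). The yellow lid is on its jar at about (98,130).

```bash
python3 -m jog '[[1,-0.1,0.3,0,0,0,0],[1,-0.2,0.6,0,0,0,0],[1,-0.22,0.71,0,0,0,0],[1,-0.22,0.71,0,0,0,0]]' |head -2
python3 -m jog '[[1,-0.15,0.45,0,0,0,0],[1,-0.22,0.72,0.2,0,0,0],[1,-0.22,0.72,0.4,0,0,0],[1,-0.22,0.72,0.4,0,0,0],[1,-0.22,0.72,0.4,0,0,0]]' |head -2
python3 -m jog '[[1,0,0,0.1,0,0,0],[1,0,0,0.18,0,0,0],[1,0,0,0.22,0,0,0],[1,0,0,0.25,0,0,0],[1,0,0,0.25,0,0,0]]'
```

```text
clock: 20.35
tool_pos: [448.7, 204.7, 167.8]
clock: 20.85
tool_pos: [453.1, 133.3, 128.6]
clock: 21.35
tool_pos: [453.1, 131.5, 103.0]
tcp_rot: [[0.935, 0.355, -0.001], [0.355, -0.935, 0.0], [-0.001, -0.0, -1.0]]
contact_force: [-0.3, -0.4, -1.9]
opening: 21.4
gripper_force: 59.1
```

```bash
python3 -m jog '[[1,0,0,0.04,0,0,0],[1,0,0,0.08,0,0,0],[1,0,0,0.08,0,0,0]]'
python3 -m jog '[[-1,0,0,0,0,0,0],[-1,0,0,0,0,0,0],[-1,0,0,0,0,0,0],[-1,0,0,0,0,0,0],[-1,0,0,-0.2,0,0,0],[-1,0,0,-0.5,0,0,0],[-1,0,0,-0.6,0,0,0],[-1,0,0,-0.6,0,0,0]]'|grep -v rot
python3 -m jog '[[-1,0.15,-0.4,0,0,0,0],[-1,0.24,-0.71,0,0,0,0],[-1,0.24,-0.71,0,0,0,0]]' |head -2
python3 -m jog '[[-1,0.15,-0.4,0,0,0,0],[-1,0.24,-0.7,0,0,0,0],[-1,0.24,-0.7,0,0,0,0],[-1,0.24,-0.7,0,0,0,0]]' |head -2
python3 lid.py blue 48 446.5 280; python3 lid.py red 94 452 132 
python3 lid.py red 94 452 132 scene; python3 m.py blue
```

```text
clock: 21.65
tool_pos: [454.0, 131.6, 96.7]
tcp_rot: [[0.935, 0.355, 0.001], [0.355, -0.935, -0.001], [0.001, 0.001, -1.0]]
contact_force: [-7.3, -2.5, 20.2]
opening: 21.1
gripper_force: 61.6
clock: 22.45
tool_pos: [454.3, 131.6, 156.5]
contact_force: [-0.3, 0.4, -1.0]
opening: 85.2
gripper_force: 0.0
clock: 22.75
tool_pos: [449.0, 210.7, 154.4]
clock: 23.15
tool_pos: [447.5, 280.2, 154.0]
bead [446.5 279.8  53.9] 797 r 56
dot [447.8 280.2] 227
tcp [448.  279.3 154.2] 23.2
bead [452.  128.1  48.1] 955 r 50
dot [453.1 132.1] 316
tcp [448.3 278.8 154.4] 23.25
bead [455.1 129.4  47.2] 75 r 50
dot [452.9 133. ] 26
tcp [448.4 278.7 154.6] 23.3
jar blue ([603.1, 200.8], np.float64(0.015))
```

```bash
python3 -m jog '[[-1,0,0,0.3,0,0,0],[-1,0,0,0.6,0,0,0],[-1,0,0,0.9,0,0,0],[-1,0,0,0.9,0,0,0]]' | head -2
python3 -m jog '[[-1,0,0,0.14,0,0,0],[-1,0,0,0.14,0,0,0],[1,0,0,0.14,0,0,0],[1,0,0,0.14,0,0,0],[1,0,0,0.14,0,0,0],[1,0,0,0.14,0,0,0],[1,0,0,0.14,0,0,0],[1,0,0,0.14,0,0,0]]' 60 | grep -v rot
python3 -m jog '[[1,0,0,-0.1,0,0,0],[1,0,0,-0.4,0,0,0],[1,0,0,-0.8,0,0,0],[1,0,0,-1,0,0,0],[1,0,0,-1,0,0,0]]' | grep -v rot
python3 -m jog '[[1,0,0,-0.15,0,0,0],[1,0,0,-0.15,0,0,0]]' | grep -v rot
python3 lid.py blue 163 447.5 280;python3 m.py blue
python3 - <<'E'
from h import *
p=vision.grab_frame("wrist"); cv2.imwrite("pics/w7.png",p["image"])
E
```

```text
clock: 23.8
tool_pos: [446.4, 278.0, 62.1]
clock: 24.6
tool_pos: [448.5, 280.5, 52.0]
contact_force: [-1.5, -1.4, 4.9]
opening: 21.1
gripper_force: 58.5
clock: 25.1
tool_pos: [449.5, 281.5, 154.7]
contact_force: [0.1, 0.8, -2.9]
opening: 21.1
gripper_force: 59.0
clock: 25.3
tool_pos: [448.4, 280.6, 167.4]
contact_force: [1.1, 0.6, -3.1]
opening: 21.2
gripper_force: 59.0
bead [445.3 279.9  54.7] 2183 r 56
dot [447.5 280.7] 667
tcp [448.2 280.3 166.5] 25.35
jar blue ([603.7, 200.8], np.float64(0.019))
```

View pics/w7.png

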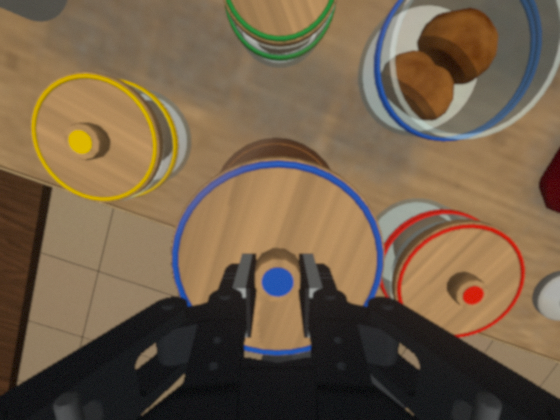

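The blue lid is held level, dot at (278,281). Red, yellow and green are on their jars, and the blue jar is free.

```bash
python3 -m jog '[[1,0.2,0.2,0,0,0,0],[1,0.4,0.44,0,0,0,0],[1,0.58,0.64,0,0,0,0],[1,0.58,0.64,0,0,0,0]]' |head -2
python3 -m jog '[[1,0.3,0.32,0,0,0,0],[1,0.59,0.64,0,0,0,0],[1,0.59,0.64,0.2,0,0,0],[1,0.59,0.64,0.3,0,0,0],[1,0.59,0.64,0.3,0,0,0]]' |head -2
python3 -m jog '[[1,0,0,0.1,0,0,0],[1,0,0,0.18,0,0,0],[1,0,0,0.22,0,0,0],[1,0,0,0.26,0,0,0],[1,0,0,0.26,0,0,0]]'
```

```text
clock: 25.9
tool_pos: [528.1, 237.7, 164.9]
clock: 26.4
tool_pos: [600.9, 202.6, 134.1]
clock: 26.9
tool_pos: [602.8, 202.1, 109.9]
tcp_rot: [[0.935, 0.355, -0.0], [0.355, -0.935, -0.0], [-0.001, 0.0, -1.0]]
contact_force: [0.1, -0.0, -1.7]
opening: 21.2
gripper_force: 59.2
```

```bash
python3 -m jog '[[1,0,0,0.05,0,0,0],[1,0,0,0.1,0,0,0],[1,0,0,0.1,0,0,0]]'
python3 -m jog '[[-1,0,0,0,0,0,0],[-1,0,0,0,0,0,0],[-1,0,0,0,0,0,0],[-1,0,0,0,0,0,0],[-1,0,0,-0.2,0,0,0],[-1,0,0,-0.6,0,0,0],[-1,0,0,-1,0,0,0],[-1,0,0,-1,0,0,0]]'|grep -v rot
python3 -m jog '[[-1,-0.3,-0.3,-0.4,0,0,0],[-1,-0.6,-0.4,-0.8,0,0,0],[-1,-1,-0.4,-1,0,0,0],[-1,-1,-0.4,-1,0,0,0]]'|head -2
python3 - <<'E'
from h import *
a=vision.grab_frame("side")["image"][170:310,215:365]; b=vision.grab_frame("scene")["image"][150:330,190:390]
f=lambda i:cv2.resize(i,(400,int(400*i.shape[0]/i.shape[1])),interpolation=cv2.INTER_CUBIC)
a,b=f(a),f(b); h=max(len(a),len(b)); o=np.zeros((h,800,3),np.uint8); o[:len(a),:400]=a; o[:len(b),400:]=b
cv2.imwrite("pics/f.png",o); cv2.imwrite("pics/fw.png",vision.grab_frame("wrist")["image"])
p=vision.grab_frame("scene"); q=vision.grab_frame("side")
for n in ["tamper","small_cup"]: print(n,find(p,n,1),find(q,n,1))
E
for k in "green 86 597 334.5" "yellow 90 458.5 417.5" "red 94 452.5 132" "blue 98 603 202"; do python3 lid.py $k | head -2; done
```

```text
clock: 27.2
tool_pos: [603.5, 202.4, 101.7]
tcp_rot: [[0.935, 0.355, 0.001], [0.355, -0.935, -0.0], [0.001, 0.001, -1.0]]
contact_force: [-4.3, -2.8, 11.1]
opening: 20.9
gripper_force: 60.7
clock: 28.0
tool_pos: [605.2, 203.9, 206.2]
contact_force: [-0.1, -0.1, -0.7]
opening: 85.5
gripper_force: 0.0
clock: 28.4
tool_pos: [492.9, 205.6, 304.4]
tamper [] []
small_cup [(0.67, [545.8, 554.8, 54.0])] [(0.8, [544.5, 557.3, 57.9])]
bead [596.7 335.7  36. ] 830 r 38
dot [596.4 335.2] 192
bead [458.3 420.7  42.2] 1233 r 44
dot [459.2 418.8] 192
bead [452.2 131.1  48.1] 631 r 50
dot [453.3 131.9] 109
bead [603.4 202.3  53.7] 403 r 56
dot [601.9 200.7] 76
```

View pics/f.png

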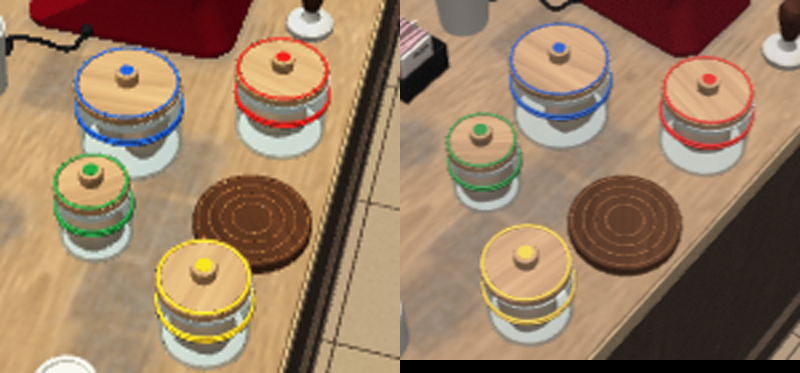

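View pics/fw.png

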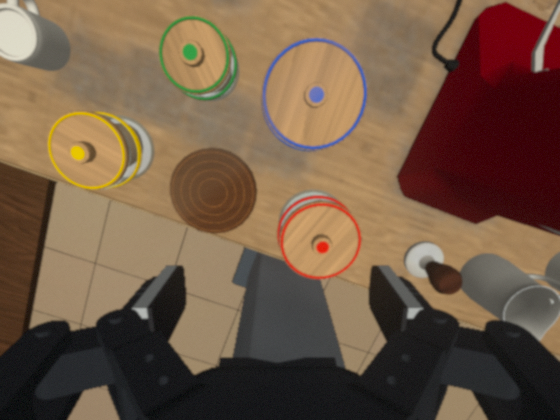

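All four lids lie level on the rims and the stand is empty. The tamper at (425,262) and the cup at (25,40) are undisturbed. The seated heights match the rim heights, so I'm handing in.

```bash
python3 -c "
from plant import sign_off
print(sign_off())"
```

```text
the job is handed in; nothing more can be done
None
```

All four jars are closed with their own lids, and by my measurements each is level and fully down. The tamper and cup look untouched; I handed the job in at about 29 s of the 106 s, and no verdict came back.

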